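# Clamp a leg blank in the crank vise

## Task

Stand the tall square wooden blank upright on the vise's bed between the two open jaws and let go of it. Then take the crank by its loose black sleeve and, keeping hold of the sleeve all the while the crank turns, wind the jaw in until the blank is clamped firmly between both jaws, feeling for the tightness so as not to crush the wood. Finally let go, leaving the offcut and hammer where they are.

Things in the scene. Friction and masses are not known exactly. Their poses are not given: they have to be found in the camera images.
- blank: Pale square wooden leg blank, 48 x 48 mm and 120 mm tall, about 0.19 kg, standing upright on the bench. Origin: centre of its underside, z up along its length, x and y square to its sides. All four sides are alike.
- vise: Grey iron screw vise fixed to the bench, long along its own y. Origin: on the bench under its middle, z up. Foot 150 (x) by 270 mm (y). Flat bed, 80 mm wide, top 75 mm above the bench. Crank at the -y end, fixed jaw at the +y end; screw block at y = -117 to -91 mm, top 150 mm above the bench. Screw axis: parallel to y at x = 0, 115 mm above the bench.
- back_jaw: Fixed back jaw casting, top 60 mm above the bed (135 mm above the bench), with a wooden cheek 100 mm wide, 12 mm thick in front. The cheek is packed out towards the blank by 0 to 9 mm, differently each time and not told. Origin: bottom middle of the cheek's face if not packed out, at bed height; axes as the vise's; the face looks to the vise's -y.
- moving_jaw: Moving jaw, 100 mm wide, 38 mm thick, top 60 mm above the bed, faced with cork that gives 1 mm per 40 N. Origin: bottom middle of its cork face, at bed height; axes as the vise's; the face looks to +y. Slides along the vise's y, driven only by the crank, 25 mm per turn, closing. Distance to the back jaw's origin at the start: 74 to 94 mm.
- crank_hub (a point): Crank hub on the screw axis, at y = -130 mm in the vise's frame. The steel crank arm (24 x 12 mm) sweeps y = -142 to -130 mm. Push needed at the sleeve along its circle: about 9 N running free, 12 N at 40 N of clamping, 14 N at 80 N, 18 N at 150 N (once at rest, 4 to 8 N less may be felt). Firm is 30 N of clamping or more; above 200 N the wood is crushed.
- sleeve: Black cylindrical grip of the crank, 26 mm diameter, 90 mm long, axis parallel to the vise's y, spinning freely on its pin, so that fingers need not turn with the crank. Origin: its middle, 65 mm from the screw axis, 59 mm from the hub point to the vise's -y. Can be gripped from above at any crank angle (centre 50 to 180 mm above the bench), best 10 mm further out than its middle.
- crank (a joint): Crank angle, rad. At angle a the sleeve lies at x = 65 mm sin a, z = 115 mm + 65 mm cos a in the vise's frame. It grows as the vise closes (clockwise seen from the crank's end) and counts on over turns; -0.2 to 21, start 1.6 to 6.4. Distance between the jaws' origins: 100 mm - 3.98 mm per rad. The screw stays where it is left.
- offcut: Bystander: pale wooden offcut, 90 x 48 x 48 mm, lying on the bench. Origin: centre of its underside.
- hammer: Bystander: hammer, 300 mm long, lying on the bench along its own x. Origin: under its middle.
Not all that is in view belongs to the job. Leave any yellow look-alike of the blank alone.

How it is judged:
By the outcome, as a careful person would: the job done as asked, in the order asked, and still so for the second after the job is handed in, with the robot touching nothing.
It also fails if it takes over 72 s, if anything falls off the work surface, if the arm or the gripper's body presses on something with over 40 N, if the wrist force passes 120 N, or if a joint passes its speed limit or range.

## Robot

A 7-joint arm with a two-finger parallel gripper is mounted at the origin on the work surface. World frame = base frame: x ahead of the robot, y to its left, z up, the work surface at z = 0. Lengths are in mm, angles in degrees, forces in N, time in s.
With the tool pointing down it reaches from about 400 to 850 mm from the base axis. Payload 10.4 kg.
Tool frame: the origin (TCP) lies midway between the tips of the shut fingers; the grasp point (between the pads) lies ctrl.grasp_offset behind it (ctrl.grasp_offset is the distance from the TCP to the grasp point, in mm); z points along the fingers, y is the line along which they close (so a half turn about z gives the same grasp; the last joint's range is limited). The gripper opens to 85 mm and grips with 20 to 120 N. Pads are 22 mm wide; open, the fingers measure 114 mm over their backs; the gripper's body (76 mm by 85 mm) begins 54 mm behind the grasp point. The pads swing forward as they close: fully open they stand 13 mm farther back than shut.
Start: joints at [63.106, 19.034, -3.707, 83.658, 1.238, 77.344, -5.071], TCP at [270.075, -563.658, 231.338] pointing down, gripper open.
Joint ranges: [-148.97, 148.97], [-28.65, 121.19], [-84.17, 76.75], [9.2, 138.47], [-72.65, 252.65], [3.7, 117.97], [-149.18, 149.18]. Speed limits (degrees/s): [127.2, 127.2, 159.86, 159.86, 180, 180, 180].

## Interface

Orientations are given as [roll, pitch, yaw] about the fixed x, y, z axes, in that order (R = Rz(yaw) Ry(pitch) Rx(roll)).
In Python, from plant import ctrl gives the robot as it stands.
- The arm moves only by the shell command python3 -m creep 'ROWS' [FORCE]. ROWS is JSON, a list of rows, each a list of 3 entries, a list of its own where there are three numbers: the turn, a rotation vector about the tool's x, y, z in rad, then the shift along the tool's x, y, z in mm, then the finger opening in mm, from 0 to 85.4. In form: [[[wx, wy, wz], [tx, ty, tz], grip], ...]. A call has 1 to 10 rows; each row is the pose to reach, as a shift and turn from the pose commanded when the call began, along the tool's axes at that moment; what a row does not reach only later rows make up. A row lasts 1/12 s, in which the tool goes at most 41.7 mm and 7.16 degrees, less where a joint would pass 70% of its speed; a pose out of reach is approached as far as the arm can. A call with a gripper value outside its range is refused whole. The fingers move at their own pace and stop on an object; FORCE is the grip in N (left out, the last holds). Time passes only in rows, so rows that repeat a pose let the fingers close. It gives the time, the measured TCP pose, the force, the opening and the grip force at its end, in the units of the state.
- ctrl.read_state(): the state, without advancing time (a new reading comes with each control period).
- ctrl.get_image(name): name is "side" or "top" or "wrist"; returns a dict with "frame" (384x512x3 uint8, red, green, blue), "depth" (384x512 float32, mm along the optical axis (not along the pixel's ray), 0 where there is no reading), "fov_y" (degrees; the focal length in pixels is half the picture's height over the tangent of half this angle, whatever the lens; pixels are square), "cx", "cy" (the principal point, pixels), "pose" (4x4, takes a point from camera to world coordinates). Camera axes: x right, y down, z forward; pixel columns grow to the right and rows downward; lengths in mm; the calibration is good to about 2 mm. A picture is of the moment at which its call begins.
- ctrl.hand_in(): hands the job in; it is judged then, once.
Trained networks look in a picture, given as the dict that the camera call returned (one of the last four; its "shot" number tells which), for a name from the list of things; names that differ only in an ending like _2 or _b are one class to them, and where a whole thing is asked for, a point or a joint stands for the part that bears it (a point fixed in the world has none). Each returns a list of dicts, best first, with "score" (0 to 1); they miss things now and then, are a little off and sometimes report something else, mostly with a low value. They report only what shows in the picture. A call takes as long as a camera call. They do not tell look-alikes from the thing itself.
- ctrl.boxes_of(label, picture): "point" ([column, row] in pixels, amid what is visible of it).
- ctrl.place_of(label, picture): "point" ([column, row] in pixels: a listed point, or the origin of a listed thing).
The state is a dict: "t": time; "joints": joint angles; "joint_vel": joint speeds; "joint_efforts": joint torques, N m; "position": TCP position; "ee_rot": TCP orientation; "contact_force": force on the tool from outside, world axes, zero at the start; "ft_torque": the same for the moment, N m; "opening": finger opening in mm; "finger_force": force on a finger pad.
Only numpy, scipy, OpenCV 4.12 (cv2) and the standard library are available. Lean on these libraries where they do the work, as an engineer would, in place of code of your own. Each camera call takes 0.05 s, during which the arm holds its last target. There are 200 camera calls.

## Working session

There is one attempt and no reset: what is moved stays moved. The work goes in short steps, Python scripts to look and compute and a shell command to move; the robot and the scene stay as the last step left them, time stands still between calls to the robot, and variables do not carry over. Pictures are saved under pics/ and viewed, at most 10 in all, crops included, and the job is handed in when it is done.

```bash
ls; mkdir -p pics
cat > h.py <<'E'
import numpy as np, cv2
from plant import ctrl
from scipy.spatial.transform import Rotation as R
def cloud(p):
    d=p["depth"];f=d.shape[0]/2/np.tan(np.radians(p["fov_y"]/2))
    v,u=np.mgrid[:d.shape[0],:d.shape[1]]
    c=np.stack([(u-p["cx"])*d/f,(v-p["cy"])*d/f,d],-1)
    return c@np.array(p["pose"])[:3,:3].T+np.array(p["pose"])[:3,3]
def save(n,im): cv2.imwrite("pics/"+n,cv2.cvtColor(im,cv2.COLOR_RGB2BGR))
def look(cam,labels,C=None):
    p=ctrl.get_image(cam);W=cloud(p)
    for l in labels:
        for fn in ("boxes_of","place_of"):
            for r in getattr(ctrl,fn)(l,p)[:3]:
                c,w=[int(round(x)) for x in r["point"]]
                w_=W[min(max(w,0),383),min(max(c,0),511)]
                print(cam,l,fn,round(r["score"],2),[c,w],np.round(w_))
    return p,W
E
python3 - <<'E'
from h import *
s=ctrl.read_state();print(s, ctrl.grasp_offset)
for c in("top","side"):
    p,W=look(c,["blank","vise","back_jaw","moving_jaw","crank_hub","sleeve","crank","offcut","hammer"])
    np.savez("p_"+c,W=W,f=p["frame"]); save(c+"0.png",p["frame"])
    print(np.round(np.array(p["pose"]),2))
E
```

```text
pics
{'t': 0.0, 'joints': array([63.10607743, 19.07229892, -3.70603397, 83.70895591,  1.23811733,
       77.34311065, -5.07111432]), 'joint_vel': array([ 0.1203599 , -0.0123057 ,  0.00942068,  0.00098814, -0.04220987,
        0.0244474 ,  0.03446705]), 'joint_efforts': array([-1.84342211e-04, -6.25455594e+01,  4.91713244e-02, -3.91600120e+01,
        1.62637507e-02,  9.90250090e-03,  1.00482580e-04]), 'position': array([ 269.8539484 , -563.30000165,  230.48777255]), 'ee_rot': array([-1.79915636e+02,  4.86793612e-03,  2.55990415e+01]), 'contact_force': array([-0.02913426, -0.32889651,  0.69791748]), 'ft_torque': array([-0.03399607,  0.01105972, -0.03920675]), 'finger_force': 0.0, 'opening': 85.74532463360094} 18.700000000000003
top blank boxes_of 0.76 [143, 235] [346. 285. 117.]
top blank boxes_of 0.74 [109, 212] [407. 383. 119.]
top blank boxes_of 0.64 [140, 197] [452. 301. 118.]
top blank place_of 0.93 [120, 184] [494. 378.  66.]
top blank place_of 0.92 [150, 236] [344. 274.  85.]
top blank place_of 0.62 [146, 199] [449. 291.  91.]
top vise boxes_of 0.88 [244, 184] [495.  10. 134.]

[... 290 characters left out ...]
ace_of 0.97 [236, 177] [514.  33. 136.]
top crank_hub boxes_of 0.66 [241, 186] [489.  18. 135.]
top crank_hub boxes_of 0.52 [287, 192] [ 479. -113.  109.]
top crank_hub place_of 0.89 [282, 179] [514. -97. 124.]
top sleeve boxes_of 0.69 [306, 197] [ 467. -168.  104.]
top sleeve place_of 0.79 [306, 196] [ 470. -168.  104.]
top sleeve place_of 0.19 [152, 158] [580. 294.  45.]
top crank boxes_of 0.78 [285, 190] [ 485. -107.  109.]Traceback (most recent call last):
  File "<stdin>", line 4, in <module>
  File "h.py", line 14, in look
    for r in getattr(ctrl,fn)(l,p)[:3]:
             ~~~~~~~~~~~~~~~~^^^^^
ValueError: it knows: back_jaw, blank, crank_hub, hammer, moving_jaw, offcut, sleeve, vise
```

Run:
```python
from h import *
for c in("top","side"):
    p,W=look(c,["blank","offcut","hammer"]+(["sleeve","crank_hub","moving_jaw"] if c=="side" else []))
    np.savez("p_"+c,W=W,f=p["frame"]); save(c+"1.png",p["frame"])
    f=p["frame"]
    print(np.round(np.array(p["pose"])[:3],2).tolist())
```

```text
top blank boxes_of 0.91 [140, 197] [452. 301. 119.]
top blank boxes_of 0.89 [143, 237] [341. 284. 121.]
top blank place_of 0.89 [147, 199] [451. 292.  79.]
top blank place_of 0.83 [118, 183] [494. 378.  82.]
top blank place_of 0.81 [147, 237] [341. 274. 116.]
top offcut boxes_of 0.81 [146, 156] [586. 313.  45.]
top offcut boxes_of 0.51 [287, 194] [ 474. -113.  104.]
top offcut place_of 0.91 [148, 158] [579. 305.  49.]
top offcut place_of 0.65 [145, 200] [445. 291. 102.]
top hammer boxes_of 0.87 [375, 197] [ 484. -396.   22.]
top hammer place_of 0.67 [372, 203] [ 464. -385.   26.]
[[0.03, -0.99, 0.14, 342.92], [-1.0, -0.03, -0.01, 0.64], [0.02, -0.14, -0.99, 1140.82]]
side blank boxes_of 0.73 [216, 289] [318. 314. 119.]
side blank boxes_of 0.64 [180, 266] [435. 334. 117.]
side blank boxes_of 0.59 [143, 278] [478. 422. 118.]
side blank place_of 0.93 [147, 287] [477. 423.  68.]
side blank place_of 0.91 [216, 300] [319. 319.  57.]
side blank place_of 0.77 [186, 281] [434. 330.  24.]
side offcut boxes_of 0.9 [157, 240] [588. 308.  47.]
side offcut place_of 0.59 [156, 247] [573. 324.  44.]
side offcut place_of 0.39 [187, 282] [435. 328.  13.]
side hammer boxes_of 0.61 [320, 148] [ 484. -377.   16.]
side hammer boxes_of 0.33 [184, 271] [435. 327.  79.]
side hammer place_of 0.76 [325, 150] [ 464. -380.   17.]
side sleeve boxes_of 0.44 [295, 166] [ 503. -251.   -1.]
side sleeve place_of 0.62 [291, 168] [ 459. -162.   92.]
side crank_hub boxes_of 0.62 [238, 203] [495.  56.  74.]
side crank_hub place_of 0.8 [263, 164] [505. -70. 149.]
side crank_hub place_of 0.49 [242, 207] [476.  57.  71.]
side moving_jaw boxes_of 0.78 [240, 186] [502.  38. 136.]
side moving_jaw boxes_of 0.16 [281, 170] [ 473. -126.  100.]
side moving_jaw place_of 0.87 [235, 199] [513.  51.  73.]
[[-0.73, -0.53, 0.42, -25.0], [-0.68, 0.56, -0.47, 552.46], [0.01, -0.63, -0.78, 1014.89]]
```

View pics/top1.png

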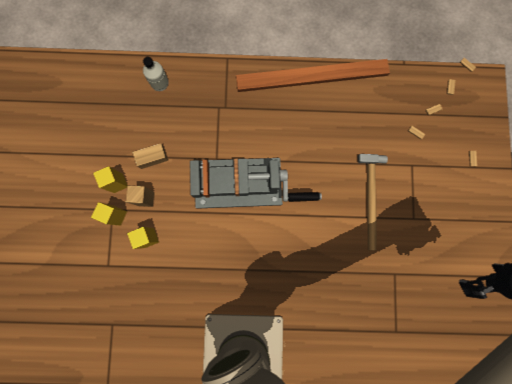

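View pics/side1.png

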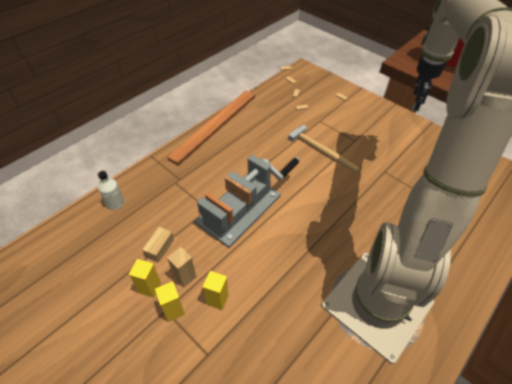

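Candidates for the blank: the pale block at top px (136,195), the yellow look-alikes at (106,178), (104,213) and (139,238), and the lying offcut at (149,155). I choose (136,195), as it is pale and upright; one close crop will check it, along with fits to the cloud.

Run:
```python
from h import *
d=np.load("p_top.npz");W=d["W"];f=d["f"]
cr=np.vstack([cv2.resize(f[140:255,85:200],(460,460))[:,:],]) 
v=cv2.resize(f[150:215,180:330],(800,347),interpolation=cv2.INTER_CUBIC)
c=cv2.resize(f[145:250,90:190],(240,252),interpolation=cv2.INTER_CUBIC)
o=np.zeros((599,800,3),np.uint8);o[:347]=v;o[347:,:240]=c;
ds=np.load("p_side.npz");s=cv2.resize(ds["f"][145:250,190:310],(288,252),interpolation=cv2.INTER_CUBIC);o[347:,260:548]=s
save("crop.png",o)
def rect(m,n):
    P=W[m][:,:2].astype(np.float32)
    print(n,len(P),cv2.minAreaRect(P),"mean z",W[m][:,2].mean())
X,Y,Z=W[...,0],W[...,1],W[...,2]
rect((abs(X-450)<38)&(abs(Y-300)<38)&(Z>112)&(Z<126),"blank")
hsv=cv2.cvtColor(f,cv2.COLOR_RGB2HSV)
print(hsv[190:202,136],hsv[213,104])
V=(abs(X-500)<130)&(abs(Y-20)<170)
for a,b in((5,25),(70,80),(128,140),(145,155)):rect(V&(Z>a)&(Z<b),(a,b))
for y0 in range(-120,170,10):
    m=V&(Z>125)&(Z<142)&(abs(Y-y0)<5)
    if m.sum()>3: print(y0,m.sum(),X[m].min().round(),X[m].max().round(),np.median(hsv[m],0))
S=(Y<-125)&(Y>-230)&(Z>40)&(abs(X-480)<90)
rect(S,"sleeve");P=W[S];print(P.max(0),P.min(0))
W=ds["W"];X,Y,Z=W[...,0],W[...,1],W[...,2]
rect((abs(X-450)<38)&(abs(Y-300)<38)&(Z>112)&(Z<126),"blank side")
S=(Y<-125)&(Y>-230)&(Z>40)&(abs(X-480)<90);P=W[S]
if len(P):rect(S,"sleeve s");print(P.max(0),P.min(0))
```

```text
blank 292 ((459.9006652832031, 313.8368835449219), (46.25385284423828, 47.94850540161133), 1.1432843208312988) mean z 118.95975874483364
[[ 17 133 190]
 [ 17 132 191]
 [ 17 132 191]
 [ 18 133 194]
 [ 17 132 201]
 [ 18 130 206]
 [ 18 132 205]
 [ 17 133 202]
 [ 17 132 199]
 [ 17 131 199]
 [ 17 131 197]
 [ 17 133 192]] [ 26 190 224]
(5, 25) 1434 ((504.6684875488281, 10.252487182617188), (212.64129638671875, 319.0924987792969), 0.5413229465484619) mean z 16.963378836009728
(70, 80) 1107 ((517.685791015625, 27.4266357421875), (87.93954467773438, 227.30442810058594), 6.3280744552612305) mean z 74.34868514340181
(128, 140) 1023 ((518.3369140625, 25.528518676757812), (99.71974182128906, 272.1585388183594), 4.125864028930664) mean z 133.53374878396897
(145, 155) 253 ((524.0438842773438, -73.61083984375), (78.67929077148438, 25.31807518005371), 2.4877851009368896) mean z 148.91596709082614
-110 19 514.0 540.0 [ 18.  41. 144.]
-100 37 514.0 540.0 [ 30.  16. 150.]
-90 15 487.0 539.0 [ 30.  17. 128.]
-60 12 493.0 558.0 [36.  20.  64.5]
0 72 470.0 566.0 [ 39.5  19.  112.5]
10 124 470.0 570.0 [ 39.
[... 236 characters left out ...]
0 118 460.0 560.0 [ 40.   19.  112.5]
150 134 460.0 559.0 [ 40.  20. 115.]
160 73 460.0 559.0 [ 39.  19. 113.]
sleeve 269 ((470.9661865234375, -169.18820190429688), (25.612661361694336, 89.0245590209961), 3.9229373931884766) mean z 100.22271522294098
[ 483.95996402 -125.02452041  108.74610369] [ 455.38240388 -214.25303863   85.78456041]
blank side 265 ((457.3480529785156, 316.57073974609375), (43.04258728027344, 50.24333190917969), 88.171875) mean z 119.09028231179612
sleeve s 145 ((468.2337341308594, -167.85203552246094), (27.01760482788086, 84.5408706665039), 3.6983635425567627) mean z 99.78021636941894
[ 479.9405531  -125.7920378   106.75503116] [ 452.04366821 -210.51678408   83.04610923]
```

View pics/crop.png

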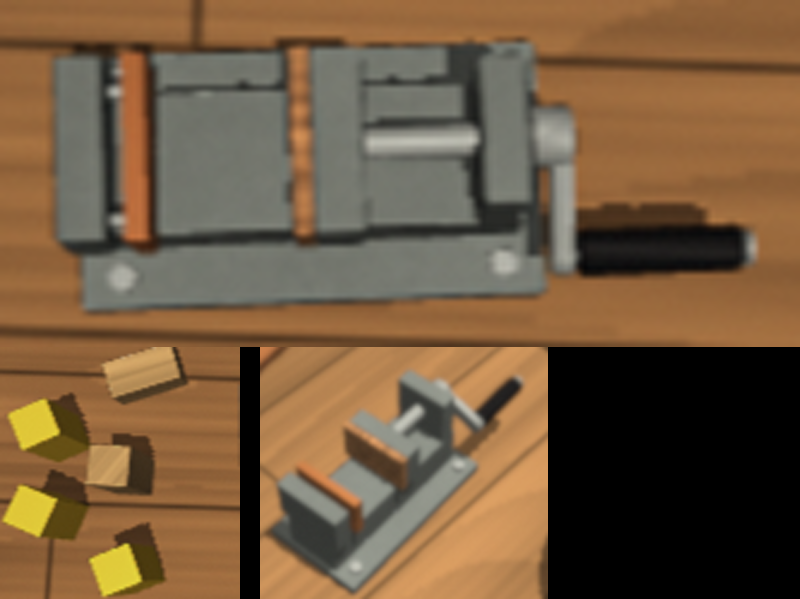

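The crop confirms the pale blank (crop px 110,466; the three others are yellow). The vise is yawed about +3.8°, and the sleeve is low at -x, so a≈4.4. Now I move over.

```bash
python3 -m creep '[[[0,0,-0.12],[36,-24,0],85],[[0,0,-0.24],[72,-50,0],85],[[0,0,-0.36],[108,-76,0],85],[[0,0,-0.48],[144,-102,0],85],[[0,0,-0.6],[180,-128,0],85],[[0,0,-0.72],[216,-154,0],85],[[0,0,-0.84],[252,-180,0],85],[[0,0,-0.96],[288,-206,0],85],[[0,0,-1.08],[324,-232,0],85],[[0,0,-1.15],[360,-255,0],85]]' 60
```

```text
t: 2.53
position: [472.5, -197.3, 231.7]
ee_rot: [180.0, 0.0, 91.9]
contact_force: [0.4, -1.5, 0.1]
opening: 85.0
finger_force: 0.0
```

```bash
python3 -m creep '[[[0,0,0],[40,-1,0],85],[[0,0,0],[80,-2,0],85],[[0,0,0],[120,-3,0],85],[[0,0,0],[160,-4,0],85],[[0,0,0],[200,-5,0],85],[[0,0,0],[240,-6,0],85],[[0,0,0],[280,-7,0],85],[[0,0,0],[320,-8,0],85],[[0,0,0],[360,-9,0],85],[[0,0,0],[400,-10,0],85]]' >/dev/null
python3 -m creep '[[[0,0,0],[40,-1,0],85],[[0,0,0],[75,-2,0],85],[[0,0,0],[94,-3,0],85],[[0,0,0],[94,-3,0],85],[[0,0,0],[94,-3,0],85],[[0,0,0],[94,-3,0],85]]'
python3 - <<'E'
from h import *
p=ctrl.get_image("wrist");W=cloud(p);f=p["frame"];save("w1.png",f)
X,Y,Z=W[...,0],W[...,1],W[...,2]
hsv=cv2.cvtColor(f,cv2.COLOR_RGB2HSV)
m=(Z>110)&(Z<128)&(abs(X-458)<40)&(abs(Y-315)<40)
print(m.sum(),cv2.minAreaRect(W[m][:,:2].astype(np.float32)),W[m].mean(0),np.median(hsv[m],0))
E
```

```text
t: 3.87
position: [446.5, 293.4, 231.1]
ee_rot: [-180.0, 0.0, 91.4]
contact_force: [0.1, -0.9, 0.5]
opening: 85.4
finger_force: 0.0
3637 ((457.76885986328125, 316.922607421875), (48.333614349365234, 48.090187072753906), 88.73184204101562) [457.64721504 318.49303152 118.81021025] [ 18. 107. 133.]
```

View pics/w1.png

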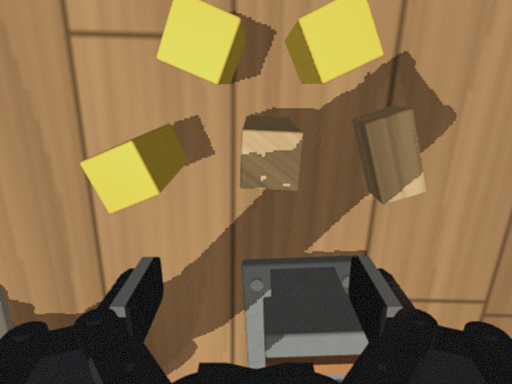

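Wrist view: the pale blank is at (270,155), the yellow ones at (200,40), (335,40) and (135,165), the offcut at (395,155), and the vise below.

```bash
python3 -m creep '[[[0,0,0.047],[22.6,12,10],85],[[0,0,0.047],[22.6,12,40],85],[[0,0,0.047],[22.6,12,75],85],[[0,0,0.047],[22.6,12,110],85],[[0,0,0.047],[22.6,12,140],85],[[0,0,0.047],[22.6,12,158],85],[[0,0,0.047],[22.6,12,158],85],[[0,0,0.047],[22.6,12,158],85],[[0,0,0.047],[22.6,12,158],85]]'
```

```text
t: 4.67
position: [458.7, 317.0, 74.9]
ee_rot: [179.9, -0.0, 88.7]
contact_force: [0.5, 0.0, -0.4]
opening: 85.3
finger_force: 0.0
```

```bash
python3 -m creep '[[[0,0,0],[0,0,0],44],[[0,0,0],[0,0,0],44],[[0,0,0],[0,0,0],44],[[0,0,0],[0,0,0],44],[[0,0,0],[0,0,0],44],[[0,0,0],[0,0,0],44],[[0,0,0],[0,0,0],44],[[0,0,0],[0,0,0],44]]' 50
python3 -m creep '[[[0,0,0],[0,0,-15],44],[[0,0,0],[0,0,-40],44],[[0,0,0],[0,0,-75],44],[[0,0,0],[0,0,-110],44],[[0,0,0],[0,0,-145],44],[[0,0,0],[0,0,-165],44],[[0,0,0],[0,0,-165],44],[[0,0,0],[0,0,-165],44]]'
python3 - <<'E'
from h import *
p=ctrl.get_image("top");W=cloud(p);f=p["frame"]
X,Y,Z=W[...,0],W[...,1],W[...,2]
np.savez("p_top2",W=W,f=f)
hsv=cv2.cvtColor(f,cv2.COLOR_RGB2HSV)
# vise frame fit, yaw candidates
def fr(o,yaw):
    c,s=np.cos(yaw),np.sin(yaw); dx,dy=X-o[0],Y-o[1]
    return c*dx+s*dy,-s*dx+c*dy
yaw=np.radians(3.8)
x,y=fr((517.1,30.2),yaw)
org=(hsv[...,0]<18)&(hsv[...,1]>110)&(Z>125)&(Z<142)&(abs(x)<60)&(abs(y)<140)
gry=(hsv[...,1]<60)&(Z>125)&(Z<142)&(abs(x)<60)&(abs(y)<140)
for n,m in(("cheek",org&(y>40)),("cork",org&(y<40)),("mjaw",gry&(y<20)&(y>-60)),("back",gry&(y>70)),("block",(Z>143)&(Z<156)&(abs(x)<45)&(abs(y+104)<25))):
    if m.sum()>5:
        P=W[m][:,:2].astype(np.float32);r=cv2.minAreaRect(P)
        print(n,m.sum(),np.round(r[0],1),np.round(r[1],1),round(r[2],1),"y",np.percentile(y[m],[1,50,99]).round(1),"x",np.percentile(x[m],[1,99]).round(1))
bed=(Z>68)&(Z<80)&(abs(x)<60)&(y>-60)&(y<100)
print("bed",np.percentile(x[bed],[1,99]))
E
```

```text
t: 5.33
position: [458.1, 317.5, 74.4]
ee_rot: [179.9, -0.0, 88.8]
contact_force: [-0.7, 0.3, 6.2]
opening: 47.7
finger_force: 52.1
t: 6.0
position: [457.8, 317.3, 238.9]
ee_rot: [179.9, -0.0, 88.8]
contact_force: [-0.7, 0.1, -3.7]
opening: 47.6
finger_force: 52.7
cheek 161 [511.4 119.6] [98.9 11.8] 3.1 y [83.4 89.2 95.3] x [-47.6  48.9]
cork 108 [521.9  31.1] [ 29.6 103.1] 79.2 y [-1.6  2.3  6.7] x [-48.   48.9]
mjaw 350 [518.9   3.4] [97.2 47. ] 4.3 y [-37.7 -17.4  -3.6] x [-48.4  48.1]
back 323 [509.6 148.5] [99.2 26. ] 3.8 y [105.8 117.7 131. ] x [-48.9  48.8]
block 262 [523.9 -73.4] [78.6 25.4] 1.4 y [-116.5 -103.6  -91.6] x [-39.   38.8]
bed [-38.80467054  39.63467949]
```

```bash
python3 -m creep '[[[0,0,-0.015],[-25,7,0],44],[[0,0,-0.03],[-60,16,0],44],[[0,0,-0.045],[-95,25,0],44],[[0,0,-0.06],[-130,34,0],44],[[0,0,-0.075],[-165,43,0],44],[[0,0,-0.087],[-200,52,0],44],[[0,0,-0.087],[-222,58,0],44],[[0,0,-0.087],[-233.3,60.9,0],44],[[0,0,-0.087],[-233.3,60.9,0],44],[[0,0,-0.087],[-233.3,60.9,0],44]]'
python3 -m creep '[[[0,0,0],[0,0,0],44],[[0,0,0],[0,0,5],44],[[0,0,0],[0,0,18],44]]'
```

```text
t: 6.88
position: [512.9, 82.9, 237.1]
ee_rot: [-179.9, -0.0, 93.8]
contact_force: [0.2, 0.7, -2.9]
opening: 47.7
finger_force: 52.5
t: 7.13
position: [514.0, 84.4, 221.1]
ee_rot: [179.9, -0.0, 93.9]
contact_force: [0.7, 0.5, -2.4]
opening: 47.6
finger_force: 52.5
```

Run:
```python
from h import *
for c in("top","side"):
    p=ctrl.get_image(c);W=cloud(p);f=p["frame"]
    if c=="top": a=cv2.resize(f[150:215,180:280],(600,390),interpolation=cv2.INTER_CUBIC)
    else: b=cv2.resize(f[130:250,180:310],(422,390),interpolation=cv2.INTER_CUBIC)
save("c2.png",np.hstack([a[:,:370],b]))
print(ctrl.read_state()["position"])
```

```text
[512.31689966  83.51826283 218.37903411]
```

View pics/c2.png

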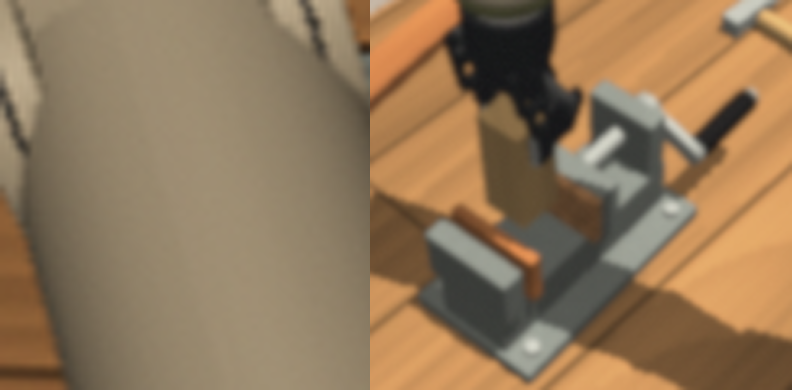

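The side view shows the blank at (515,160) upright over the gap, between the orange cheek (500,240) and the moving jaw (590,190). I lower it gently.

```bash
python3 -m creep '[[[0,0,0],[0,0,12],44],[[0,0,0],[0,0,26],44],[[0,0,0],[0,0,42],44],[[0,0,0],[0,0,56],44],[[0,0,0],[0,0,63],44],[[0,0,0],[0,0,66],44],[[0,0,0],[0,0,66],44],[[0,0,0],[0,0,66],44]]'
```

```text
t: 7.9
position: [513.9, 82.9, 154.9]
ee_rot: [180.0, -0.0, 93.8]
contact_force: [-0.0, 0.6, -1.7]
opening: 47.4
finger_force: 52.5
```

```bash
python3 -m creep '[[[0,0,0],[0,0,1.5],44],[[0,0,0],[0,0,3],44],[[0,0,0],[0,0,4],44],[[0,0,0],[0,0,4],44]]'; python3 -m creep '[[[0,0,0],[0,0,1],44],[[0,0,0],[0,0,1],44],[[0,0,0],[0,0,1],44]]'
```

```text
t: 8.23
position: [513.6, 82.5, 150.3]
ee_rot: [180.0, 0.0, 93.8]
contact_force: [-0.3, 0.2, -2.4]
opening: 47.7
finger_force: 52.5
t: 8.48
position: [513.7, 82.6, 149.4]
ee_rot: [180.0, 0.0, 93.8]
contact_force: [0.3, -0.3, -1.5]
opening: 47.7
finger_force: 52.6
```

```bash
python3 -m creep '[[[0,0,0],[0,0,0.7],44],[[0,0,0],[0,0,0.7],44],[[0,0,0],[0,0,0.7],44]]';python3 -m creep '[[[0,0,0],[0,0,0.7],44],[[0,0,0],[0,0,0.7],44],[[0,0,0],[0,0,0.7],44]]'
```

```text
t: 8.73
position: [513.8, 82.7, 149.4]
ee_rot: [180.0, 0.0, 93.8]
contact_force: [-3.5, -0.1, 7.6]
opening: 47.5
finger_force: 53.5
t: 8.98
position: [513.8, 82.7, 149.4]
ee_rot: [180.0, 0.0, 93.8]
contact_force: [-6.6, -1.4, 14.4]
opening: 47.2
finger_force: 54.3
```

```bash
python3 -m creep '[[[0,0,0],[0,0,-0.7],47],[[0,0,0],[0,0,-0.7],52],[[0,0,0],[0,0,-0.7],60],[[0,0,0],[0,0,-0.7],70],[[0,0,0],[0,0,-0.7],85],[[0,0,0],[0,0,-0.7],85],[[0,0,0],[0,0,-0.7],85],[[0,0,0],[0,0,-0.7],85]]'
python3 -m creep '[[[0,0,0],[0,0,-15],85],[[0,0,0],[0,0,-45],85],[[0,0,0],[0,0,-80],85],[[0,0,0],[0,0,-80],85]]'
python3 - <<'E'
from h import *
p=ctrl.get_image("side");W=cloud(p);f=p["frame"];save("s3.png",cv2.resize(f[130:250,180:310],(420,388)))
E
```

```text
t: 9.65
position: [513.6, 82.6, 148.6]
ee_rot: [-180.0, -0.0, 93.8]
contact_force: [0.5, -0.2, -1.1]
opening: 84.7
finger_force: 0.0
t: 9.98
position: [516.0, 83.6, 234.6]
ee_rot: [179.5, -0.0, 93.8]
contact_force: [0.2, 0.5, -0.6]
opening: 85.4
finger_force: 0.0
```

View pics/s3.png

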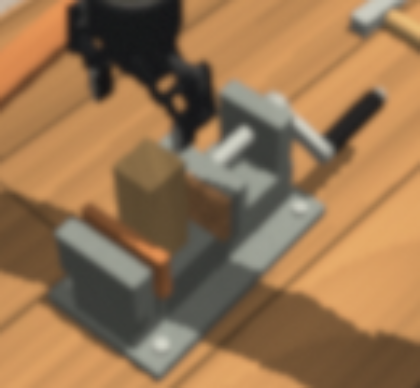

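The blank stands free between the jaws (150,200). Now to the sleeve, with a wrist measurement above it.

```bash
python3 -m creep '[[[0,0,0],[-20,-5,0],85],[[0,0,0],[-50,-12,0],85],[[0,0,0],[-85,-21,0],85],[[0,0,0],[-120,-29,0],85],[[0,0,0],[-155,-38,0],85],[[0,0,0],[-190,-46,0],85],[[0,0,0],[-220,-54,0],85],[[0,0,0],[-243,-59,0],85],[[0,0,0],[-253,-61.5,0],85],[[0,0,0],[-253,-61.5,0],85]]' >/dev/null
python3 -m creep '[[[0,0,0],[0,0,0],85],[[0,0,0],[0,0,0],85]]'
python3 - <<'E'
from h import *
for c in("wrist","top"):
    p=ctrl.get_image(c);W=cloud(p);f=p["frame"];hsv=cv2.cvtColor(f,cv2.COLOR_RGB2HSV)
    X,Y,Z=W[...,0],W[...,1],W[...,2]
    m=(Z>75)&(Z<125)&(abs(X-469)<35)&(Y<-110)&(Y>-225)&(hsv[...,2]<90)
    if m.sum()<20: print(c,m.sum());continue
    P=W[m];print(c,m.sum(),cv2.minAreaRect(P[:,:2].astype(np.float32)),np.percentile(P[:,2],[50,90,97]),P.min(0),P.max(0))
    t=m&(Z>np.percentile(P[:,2],75)); print(W[t].mean(0))
E
```

```text
t: 11.03
position: [469.4, -171.9, 228.5]
ee_rot: [180.0, -0.0, 93.9]
contact_force: [0.1, -0.3, -0.3]
opening: 85.0
finger_force: 0.0
wrist 3037 ((477.8193664550781, -159.4922332763672), (98.48067474365234, 50.05530548095703), 89.37691497802734) [101.56471986 103.46303482 104.13040088] [ 453.32375284 -208.60631663   89.013745  ] [ 503.38099656 -110.00197569  116.90389872]
[ 468.84777905 -157.33436124  103.61733389]
top 277 ((479.7704772949219, -153.63894653320312), (48.709754943847656, 87.1111068725586), 0.22837543487548828) [101.24634417 105.4141575  108.96158956] [ 455.25016976 -197.20588491   84.9584242 ] [ 503.95759586 -110.04967079  118.07348383]
[ 474.27728489 -150.24357846  106.28175694]
```

```bash
python3 -m creep '[[[0,0,0],[0,0.5,10],85],[[0,0,0],[0,0.5,40],85],[[0,0,0],[0,0.5,75],85],[[0,0,0],[0,0.5,110],85],[[0,0,0],[0,0.5,140],85],[[0,0,0],[0,0.5,156.5],85],[[0,0,0],[0,0.5,156.5],85],[[0,0,0],[0,0.5,156.5],85],[[0,0,0],[0,0.5,156.5],85]]' 80
python3 -m creep '[[[0,0,0],[0,0,0],60],[[0,0,0],[0,0,0],40],[[0,0,0],[0,0,0],22],[[0,0,0],[0,0,0],22],[[0,0,0],[0,0,0],22],[[0,0,0],[0,0,0],22],[[0,0,0],[0,0,0],22],[[0,0,0],[0,0,0],22],[[0,0,0],[0,0,0],22],[[0,0,0],[0,0,0],22]]'
python3 -c "
from h import *
print(ctrl.read_state())"
```

```text
t: 11.88
position: [470.3, -173.7, 73.2]
ee_rot: [179.9, 0.0, 93.8]
contact_force: [0.3, -0.4, 0.9]
opening: 85.2
finger_force: 0.0
t: 12.72
position: [469.5, -174.0, 72.5]
ee_rot: [180.0, 0.0, 93.8]
contact_force: [-1.6, 0.1, 5.2]
opening: 23.8
finger_force: 78.1
{'t': 12.7167, 'joints': array([ 44.70756017,  15.49747491, -32.88572026, 110.93543309,
        10.0623024 ,  56.35333196,  10.94849252]), 'joint_vel': array([ 0.01282495,  0.02783953, -0.02414762, -0.00281051, -0.00183487,
        0.02049751, -0.03787792]), 'joint_efforts': array([-2.19701794e-01, -4.49231708e+01, -4.74179596e+00, -3.21119249e+01,
       -2.68953532e-03, -7.03395065e-01, -4.51114064e-02]), 'position': array([ 469.49613303, -173.99833187,   72.5459523 ]), 'ee_rot': array([1.79992240e+02, 2.46766573e-02, 9.37797024e+01]), 'contact_force': array([-1.58082789,  0.14091363,  5.24413955]), 'ft_torque': array([0.07325047, 0.40179572, 0.0851365 ]), 'finger_force': 78.08008432388306, 'opening': 23.806533793068787}
```

```bash
cat > arc.py <<'E'
import sys,numpy as np
a0,st,n=map(float,sys.argv[1:4])
for i in range(1,int(n)+1):
    a=a0+st*i
    print(f"{a:.3f} ty {65*(np.sin(a)-np.sin(a0)):.1f} tz {-65*(np.cos(a)-np.cos(a0)):.1f}")
E
python3 arc.py 4.345 0.14 10
```

```text
4.485 ty -2.7 tz -8.7
4.625 ty -4.1 tz -17.7
4.765 ty -4.2 tz -26.8
4.905 ty -3.1 tz -35.8
5.045 ty -0.8 tz -44.6
5.185 ty 2.8 tz -52.9
5.325 ty 7.5 tz -60.7
5.465 ty 13.2 tz -67.8
5.605 ty 19.9 tz -74.0
5.745 ty 27.3 tz -79.2
```

```bash
python3 -m creep '[[[0,0,0],[0,-2.7,-8.7],22],[[0,0,0],[0,-4.1,-17.7],22],[[0,0,0],[0,-4.2,-26.8],22],[[0,0,0],[0,-3.1,-35.8],22],[[0,0,0],[0,-0.8,-44.6],22]]'
python3 -m creep '[[[0,0,0],[0,3.6,-8.3],22],[[0,0,0],[0,8.3,-16.1],22],[[0,0,0],[0,14,-23.2],22],[[0,0,0],[0,20.7,-29.4],22],[[0,0,0],[0,28.1,-34.6],22]]'
python3 arc.py 5.745 0.22 10
```

```text
t: 13.13
position: [468.0, -174.0, 116.8]
ee_rot: [-179.9, -0.0, 93.8]
contact_force: [4.4, -1.2, -13.1]
opening: 23.8
finger_force: 79.1
t: 13.55
position: [495.6, -172.2, 151.6]
ee_rot: [-179.8, -0.0, 93.8]
contact_force: [-9.4, -0.6, -6.0]
opening: 24.1
finger_force: 79.9
5.965 ty 13.0 tz -5.9
6.185 ty 26.9 tz -8.9
6.405 ty 41.2 tz -8.7
6.625 ty 55.1 tz -5.4
6.845 ty 67.9 tz 0.8
7.065 ty 79.1 tz 9.7
7.285 ty 88.1 tz 20.8
7.505 ty 94.4 tz 33.6
7.725 ty 97.8 tz 47.5
7.945 ty 98.0 tz 61.7
```

```bash
python3 -m creep '[[[0,0,0],[0,13,-5.9],22],[[0,0,0],[0,26.9,-8.9],22],[[0,0,0],[0,41.2,-8.7],22],[[0,0,0],[0,55.1,-5.4],22],[[0,0,0],[0,67.9,0.8],22]]'
python3 -m creep '[[[0,0,0],[0,11.2,8.9],22],[[0,0,0],[0,20.2,20],22],[[0,0,0],[0,26.5,32.8],22],[[0,0,0],[0,29.9,46.7],22],[[0,0,0],[0,30.1,60.9],22]]'
python3 arc.py 7.945 0.22 10
```

```text
t: 13.97
position: [564.6, -167.4, 151.5]
ee_rot: [-179.9, 0.0, 93.8]
contact_force: [-10.5, -0.4, -1.3]
opening: 23.8
finger_force: 80.3
t: 14.38
position: [594.8, -165.3, 90.3]
ee_rot: [-179.9, 0.0, 93.8]
contact_force: [-15.4, 0.7, 11.0]
opening: 23.9
finger_force: 81.6
8.165 ty -2.8 tz 14.0
8.385 ty -8.7 tz 27.0
8.605 ty -17.2 tz 38.4
8.825 ty -28.0 tz 47.7
9.045 ty -40.6 tz 54.5
9.265 ty -54.4 tz 58.3
9.485 ty -68.6 tz 59.0
9.705 ty -82.7 tz 56.6
9.925 ty -95.9 tz 51.1
10.145 ty -107.6 tz 42.9
```

```bash
python3 -m creep '[[[0,0,0],[0,-3.8,14],22],[[0,0,0],[0,-9.7,27],22],[[0,0,0],[0,-18.2,38.4],22],[[0,0,0],[0,-29,47.7],22],[[0,0,0],[0,-41.6,54.5],22]]'
python3 -m creep '[[[0,0,0],[0,-13.8,3.8],22],[[0,0,0],[0,-28,4.5],22],[[0,0,0],[0,-42.1,2.1],22],[[0,0,0],[0,-55.3,-3.4],22],[[0,0,0],[0,-67,-11.6],22]]'
python3 arc.py 10.145 0.14 10
```

```text
t: 14.8
position: [557.4, -168.0, 37.5]
ee_rot: [179.5, 0.1, 93.8]
contact_force: [8.2, 1.2, 1.9]
opening: 23.6
finger_force: 80.7
t: 15.22
position: [487.4, -172.8, 47.3]
ee_rot: [179.8, 0.0, 93.8]
contact_force: [8.4, -0.3, -7.7]
opening: 23.9
finger_force: 79.9
10.285 ty -6.4 tz -6.5
10.425 ty -11.8 tz -13.8
10.565 ty -16.2 tz -21.7
10.705 ty -19.4 tz -30.2
10.845 ty -21.4 tz -39.1
10.985 ty -22.1 tz -48.2
11.125 ty -21.6 tz -57.2
11.265 ty -19.8 tz -66.2
11.405 ty -16.8 tz -74.7
11.545 ty -12.6 tz -82.8
```

```bash
python3 -m creep '[[[0,0,0],[0,-6.4,-6.5],22],[[0,0,0],[0,-11.8,-13.8],22],[[0,0,0],[0,-16.2,-21.7],22],[[0,0,0],[0,-19.4,-30.2],22],[[0,0,0],[0,-21.4,-39.1],22]]'
python3 -m creep '[[[0,0,0],[0,-0.6,-4.6],22],[[0,0,0],[0,-0.7,-9.1],22],[[0,0,0],[0,-0.6,-13.6],22],[[0,0,0],[0,-0.2,-18.1],22]]'
python3 arc.py 11.125 0.07 14
```

```text
t: 15.63
position: [465.5, -174.2, 87.0]
ee_rot: [179.9, 0.0, 93.8]
contact_force: [6.6, -0.8, -9.9]
opening: 23.9
finger_force: 79.7
t: 15.97
position: [465.3, -174.2, 104.5]
ee_rot: [179.9, 0.0, 93.8]
contact_force: [6.6, -1.7, -11.1]
opening: 24.0
finger_force: 79.7
11.195 ty 0.7 tz -4.5
11.265 ty 1.8 tz -8.9
11.335 ty 3.2 tz -13.3
11.405 ty 4.8 tz -17.5
11.475 ty 6.8 tz -21.6
11.545 ty 9.0 tz -25.6
11.615 ty 11.5 tz -29.3
11.685 ty 14.3 tz -33.0
11.755 ty 17.3 tz -36.4
11.825 ty 20.6 tz -39.6
11.895 ty 24.0 tz -42.5
11.965 ty 27.7 tz -45.2
12.035 ty 31.5 tz -47.6
12.105 ty 35.5 tz -49.8
```

```bash
python3 -m creep '[[[0,0,0],[0,1,-4.5],22],[[0,0,0],[0,2.3,-8.9],22]]'
python3 -m creep '[[[0,0,0],[0,1.5,-4.4],22],[[0,0,0],[0,3.1,-8.6],22]]'
python3 -m creep '[[[0,0,0],[0,2,-4.1],22],[[0,0,0],[0,4.2,-8.1],22]]'
```

```text
t: 16.13
position: [466.9, -174.0, 113.0]
ee_rot: [-180.0, -0.0, 93.8]
contact_force: [3.9, -2.0, -12.5]
opening: 23.3
finger_force: 79.6
t: 16.3
position: [469.8, -173.8, 121.5]
ee_rot: [-180.0, -0.0, 93.8]
contact_force: [3.9, -2.6, -13.3]
opening: 23.7
finger_force: 79.6
t: 16.47
position: [473.7, -173.6, 129.5]
ee_rot: [-179.9, -0.0, 93.8]
contact_force: [1.6, -2.5, -13.0]
opening: 23.7
finger_force: 79.5
```

```bash
python3 -m creep '[[[0,0,0],[0,2.5,-3.7],22],[[0,0,0],[0,5.3,-7.4],22]]'
python3 -m creep '[[[0,0,0],[0,3,-3.4],22],[[0,0,0],[0,6.3,-6.6],22]]'
python3 -c "
from h import *
s=ctrl.read_state();print(s['position'])
p=ctrl.get_image('side');f=p['frame'];save('s4.png',cv2.resize(f[130:250,180:310],(650,600),interpolation=cv2.INTER_CUBIC))"
python3 arc.py 11.825 0.07 14
```

```text
t: 16.63
position: [478.7, -173.2, 136.7]
ee_rot: [-179.9, -0.0, 93.8]
contact_force: [-1.7, -1.7, -12.6]
opening: 23.7
finger_force: 79.5
t: 16.8
position: [484.7, -172.8, 143.3]
ee_rot: [-179.8, -0.0, 93.8]
contact_force: [-5.8, -2.2, -11.0]
opening: 23.7
finger_force: 79.7
[ 484.6692774  -172.83430922  143.26474429]
11.895 ty 3.5 tz -3.0
11.965 ty 7.1 tz -5.7
12.035 ty 11.0 tz -8.1
12.105 ty 15.0 tz -10.3
12.175 ty 19.1 tz -12.1
12.245 ty 23.4 tz -13.7
12.315 ty 27.7 tz -15.0
12.385 ty 32.2 tz -16.0
12.455 ty 36.7 tz -16.7
12.525 ty 41.2 tz -17.0
12.595 ty 45.8 tz -17.0
12.665 ty 50.3 tz -16.7
12.735 ty 54.8 tz -16.1
12.805 ty 59.3 tz -15.2
```

View pics/s4.png

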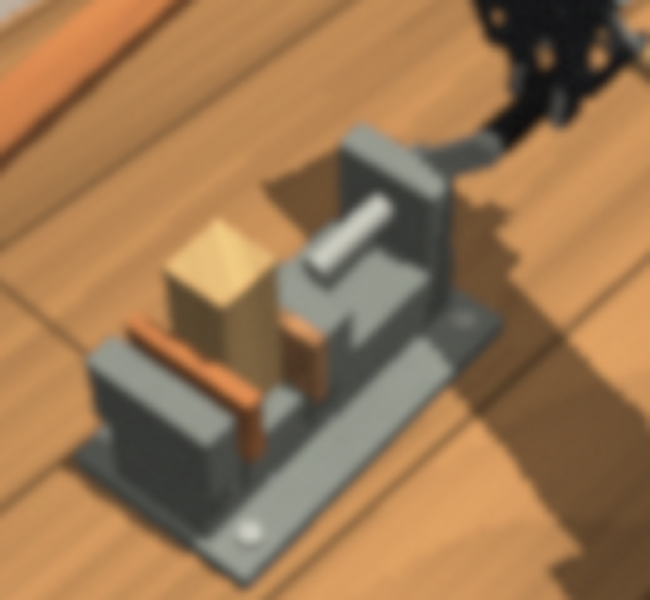

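The side view shows the blank (220,310) upright, with the moving jaw's cork (300,350) about touching it. I continue by feel.

```bash
python3 -m creep '[[[0,0,0],[0,3.5,-3],22],[[0,0,0],[0,7.1,-5.7],22]]'
python3 -m creep '[[[0,0,0],[0,3.9,-2.4],22],[[0,0,0],[0,7.9,-4.6],22]]'
```

```text
t: 17.02
position: [491.0, -172.5, 148.6]
ee_rot: [-179.7, -0.0, 93.8]
contact_force: [-9.0, -1.8, -9.9]
opening: 23.8
finger_force: 79.9
t: 17.18
position: [498.4, -172.0, 153.3]
ee_rot: [-179.7, -0.0, 93.7]
contact_force: [-13.3, -1.4, -6.7]
opening: 23.5
finger_force: 80.4
```

```bash
python3 -m creep '[[[0,0,0],[0,4.1,-1.8],22],[[0,0,0],[0,8.4,-3.4],22]]'
python3 -m creep '[[[0,0,0],[0,0,0],22],[[0,0,0],[0,0,0],22],[[0,0,0],[0,0,0],22]]'
```

```text
t: 17.35
position: [506.5, -171.5, 156.9]
ee_rot: [-179.6, -0.0, 93.7]
contact_force: [-16.3, -0.3, -1.8]
opening: 23.9
finger_force: 81.0
t: 17.6
position: [507.3, -171.4, 157.3]
ee_rot: [-179.7, -0.0, 93.8]
contact_force: [-12.0, -0.3, -1.7]
opening: 23.9
finger_force: 80.9
```

```bash
python3 -m creep '[[[0,0,0],[0,-0.6,0],22],[[0,0,0],[0,-0.6,0],26],[[0,0,0],[0,-0.6,0],40],[[0,0,0],[0,-0.6,0],60],[[0,0,0],[0,-0.6,0],80],[[0,0,0],[0,-0.6,0],80],[[0,0,0],[0,-0.6,0],80],[[0,0,0],[0,-0.6,0],80]]'
python3 -m creep '[[[0,0,0],[0,0,-10],80],[[0,0,0],[0,0,-35],80],[[0,0,0],[0,0,-65],80],[[0,0,0],[-10,0,-80],80],[[0,0,0],[-10,0,-80],80],[[0,0,0],[-10,0,-80],80],[[0,0,0],[-10,0,-80],80],[[0,0,0],[-10,0,-80],80]]'
python3 - <<'E'
from h import *
p=ctrl.get_image('side');f=p['frame'];save('s5.png',f[100:340,110:430])
s=ctrl.read_state();print(s['contact_force'],s['opening'],s['t'])
p=ctrl.get_image('top');W=cloud(p);X,Y,Z=W[...,0],W[...,1],W[...,2]
m=(abs(X-514)<45)&(abs(Y-90)<50)&(Z>180)&(Z<205)
if m.sum()>20:print(m.sum(),cv2.minAreaRect(W[m][:,:2].astype(np.float32)),W[m].mean(0))
E
```

```text
t: 18.27
position: [508.8, -171.2, 157.5]
ee_rot: [180.0, 0.0, 93.8]
contact_force: [-0.9, -0.5, 0.6]
opening: 80.2
finger_force: 0.0
t: 18.93
position: [508.6, -180.8, 236.4]
ee_rot: [-179.9, -0.0, 93.8]
contact_force: [-0.0, 1.1, -0.7]
opening: 79.7
finger_force: 0.0
[0.09158582 0.6564888  0.8830675 ] 79.69011088214457 18.9833
348 ((514.03466796875, 89.61700439453125), (47.1893310546875, 47.63113784790039), 2.499657154083252) [513.39531778  89.57249971 193.57918475]
```

View pics/s5.png

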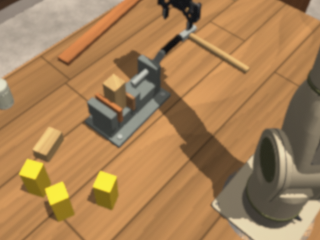

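The blank is upright and clamped (its top at z 194, crop px 115,90), the gripper is clear, and the bystanders have not moved. I hand in.

```bash
python3 -c "
from plant import ctrl
print(ctrl.hand_in())"
```

```text
the job is handed in; nothing more can be done
None
```

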